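# Hang the tool bracket on its slotted stand

## Robot

A 6-joint arm with a two-finger parallel gripper is mounted at the origin on the work surface. World frame = base frame: x ahead of the robot, y to its left, z up, the work surface at z = 0. Lengths are in m, angles in rad, forces in N, time in s.
With the tool pointing down it reaches from about 0.275 to 0.875 m from the base axis. Payload 12.5 kg.
Tool frame: the origin (TCP) lies on the centre line of the jaws, within the pads' length; the fingertips stand 22 mm ahead of it and the grasp point (between the pads) lies 3 mm ahead of it; y points along the fingers, z is the direction in which the jaws open and shut, and the axes are right-handed (so a half turn about y gives the same grasp; the last joint's range is limited). The gripper opens to 85 mm and grips with 20 to 120 N. Pads are 22 mm wide; open, the fingers measure 114 mm over their backs; the gripper's body (76 mm by 85 mm) begins 54 mm behind the grasp point. The pads swing forward as they close: fully open they stand 13 mm farther back than shut.
Start: joints at [-1.276, 0.351, 1.652, -0, 1.139, -0.085], TCP at [0.204, -0.511, 0.253] pointing down, gripper open.
Joint ranges: [-2.75, 2.75], [-0.79, 2.1], [0.01, 2.65], [-1.57, 4.71], [0.07, 3.14], [-2.87, 2.87]. Speed limits (rad/s): [2.22, 2.22, 2.79, 3.14, 3.14, 3.14].

## Interface

Orientations are given as a unit quaternion [x, y, z, w].
In Python, from cell import env gives the robot as it stands. Calls block until the motion is done:
- env.move_to(position, orientation): joint-space move of the TCP to a pose.
- env.servo_line(position, feed=0.15, frame=None, until_force=None): straight line of the TCP; frame=None keeps the orientation; feed is the mean speed in m/s. With until_force (N) it stops when the force on the tool has changed by that much, and returns True; else False.
- env.goto_joints(angles): joint-space move.
- env.command_gripper(opening, grasp_force=None): finger opening in m; grasp_force is the grip in N (None keeps the last); returns when the fingers have stopped.
- env.dwell(seconds).
- env.inverse_kinematics(position, orientation): joint angles nearest the present ones, or None.
- env.read_camera(name): name is "side" or "top" or "wrist"; returns the picture (420x560x3 uint8, red, green, blue); there is no depth.
- env.get_calibration(name): a dict with "fx", "fy", "cx", "cy" (pixels), "k1" (the pictures are not rectified: a ray, as slopes to the right and down, at radius r is drawn at 1 + k1 r^2 times it, then the intrinsics apply), "R" (3x3) and "t" (3): a world point X has camera coordinates R X + t. Camera axes: x right, y down, z forward; pixel columns grow to the right and rows downward; lengths in m; the calibration is good to about 2 mm. A picture is of the moment at which its call begins: read the wrist's pose just before it. get_calibration takes no time and is no camera call; for the wrist camera it gives the pose at the moment of the call.
A pose or a line that the arm cannot do raises env.PlanningError and nothing moves.
- env.job_done(): hands the job in, once; it reports no verdict.
Trained networks look in the newest picture that a camera, given by its name, has taken for a name from the list of things; names that differ only in an ending like _2 or _b are one class to them, and where a whole thing is asked for, a point or a joint stands for the part that bears it (a point fixed in the world has none). Each returns a list of dicts, best first, with "confidence" (0 to 1); they miss things now and then, are a little off and sometimes report something else, mostly with a low value. They report only what shows in the picture. A call takes as long as a camera call. They do not tell look-alikes from the thing itself.
- env.find_in(camera, name): "location" ([x, y, z] in m, in world coordinates, good to about 4 mm: the middle of the surface that is visible of it).
- env.trace(camera, name): "mask" (420x560 bool, what is visible of it).
- env.pinpoint(camera, name): "location" ([x, y, z] in m, in world coordinates, good to about 4 mm: a listed point, or the origin of a listed thing).
Readings, each from a call of its own:
- env.current_clock(): time.
- env.current_joint_positions(): joint angles.
- env.current_qd(): joint speeds.
- env.current_joint_torque(): joint torques, N m.
- env.current_tcp_pos(): TCP position.
- env.current_tool_rot(): TCP orientation.
- env.current_contact_force(): force on the tool from outside, world axes, zero at the start.
- env.current_ft_torque(): the same for the moment, N m.
- env.current_grip_width(): finger opening in m.
Only numpy, scipy, OpenCV 4.12 (cv2) and the standard library are available. Lean on these libraries where they do the work, as an engineer would, in place of code of your own. Each camera call takes 0.05 s, during which the arm holds its last target.

## Task

Pick up the steel bracket, hook its two tabs into the two upright slots of the slotted stand (the other stand has round holes), then press it straight down until it is fully home and the spring latch has snapped out over its crossbar, and let go. How high the slotted strip is clamped on its stand is not exactly known, so feel for the slots and push gently: press with no more than about 25 N. Leave the canister, plug, mug, bottle and tape where they stand.

Things in the scene. Friction and masses are not known exactly. Their poses are not given: they have to be found in the camera images.
- bracket: Loose L-shaped plain steel bracket, 0.25 to 0.5 kg, standing on its shelf, back plate upright. Origin: middle of the back plate's rear face, at the underside; x points out of the rear face (as the tabs do), z up. Sizes in mm: back plate 76 wide (y), 72 high, x -4 to 0. Shelf x -105 to -4, 80 wide, 5 thick, with two cups 26 wide, up to z 25, at x -83, y +-24. It fits one way round only.
- fin (a point): Grip point on the bracket's upright middle fin (y = 0, 10 thick in y, x -85 to -4, top edge at z 75): 40 mm in front of the plate's rear face, 64 mm above the underside. Axes as the bracket. Grasp from above, closing across y, firmly (60 N or more).
- tabs (a point): Midway between the bracket's two tabs, on the plate's rear face, at the necks' underside (x 0, y 0, z 62 mm in the bracket). Tabs at y +-24, each 4 thick in y: a neck z 62 to 70 reaching back to x 5.5, ending in a downward hook x 5.5 to 10.5, z 46 to 70.
- crossbar (a point): Middle of the bracket's crossbar top (z 92 mm, rear face x 0): a bar 5 high, 4 thick, carried on two ears above the back plate, 30 mm wide over the ears; the opening under it (z 72 to 87, 18 wide) takes the latch nose.
- post: Slotted stand, fixed, 165 to 190 mm high: grey foot, two aluminium columns, between them a white upright strip 80 wide, 4 thick, with two upright slots. Origin: on the table below the middle of the strip's front face; x points into that face (front faces -x), z up. Foot x -35 to 85, y +-65, 10 high. The strip's clamped height is not measured: slots and latch together sit up to 12 mm above or below nominal.
- slots (a point): Nominal middle of the slots' lower edges, on the strip's front face, z 122 mm, axes as the stand; the true edges lie up to 12 mm higher or lower. Slots at y +-24, 8 wide, 27 high, open behind. Tabs enter with the necks' underside 16 to 19 mm above the true lower edges, pushed along x till the plate meets the strip; missing, they stop 10.5 mm short.
- seat (a point): Nominal place of the bracket's origin when home (z 60 mm above the table, really 48 to 72), axes as the stand. From the hooked-in height press down 16 to 19 mm until the necks rest on the slots' lower edges. Passing the latch takes about 8 to 18 N; then it stops hard. Strip and latch are slippery (friction about 0.2).
- latch (a joint): Spring latch in the strip's middle: wedge nose 14 wide, 6 mm out of the strip's front face, sloping on top, flat below, underside 32 mm above the slots' lower edges. Value in m: 0 = out, 0.006 = pushed flush (spring 3 to 4.5 N). It rises as the bracket's crossbar goes down over it and returns to 0 when the crossbar is below it: locked.
- post2: The other stand, fixed: same foot and columns, but its strip has six round holes 14 wide and no latch; the tabs do not fit. Origin and axes as for the slotted stand.
- canister: Aluminium canister, 60 wide, 85 high, with a wire handle up to 175. Bystander. Origin at the centre of its underside.
- plug: Blue neck plug standing on its cap, 84 wide, 85 high. Bystander. Origin at the centre of its underside.
- mug: White mug, 76 wide, 90 high. Bystander. Origin at the centre of its underside.
- bottle: Clear closed bottle, 64 wide, 160 high. Bystander. Origin at the centre of its underside.
- tape: Black roll of tape, 56 wide, 20 high. Bystander. Origin at the centre of its underside.
Mind the look-alikes: they are no part of the job. Leave any purple look-alike of the bracket alone.

How it is judged:
By the outcome, as a careful person would: the job done as asked, in the order asked, and still so for the second after the job is handed in, with the robot touching nothing.
It also fails if it takes over 64 s, if anything falls off the work surface, if the arm or the gripper's body presses on something with over 40 N, if the wrist force passes 120 N, or if a joint passes its speed limit or range.

## Working session

There is one attempt and no reset: what is moved stays moved. The work goes in short steps, each a Python script; the robot and the scene stay as the last script left them, time stands still between calls to the robot, and variables do not carry over. Pictures are saved under pics/ and viewed, and the job is handed in when it is done.

```bash
ls; mkdir -p pics; cat > h.py <<'E'
import numpy as np, cv2
from cell import env
def save(cam,name):
    im=env.read_camera(cam); cv2.imwrite(f'pics/{name}.png',cv2.cvtColor(im,cv2.COLOR_RGB2BGR)); return im
def proj(c,X):
    p=np.array(c['R'])@np.array(X)+np.array(c['t']); u=p[:2]/p[2]; u=u*(1+c['k1']*(u@u))
    return np.array([c['fx']*u[0]+c['cx'],c['fy']*u[1]+c['cy']])
def ray(c,px):
    K=np.array([[c['fx'],0,c['cx']],[0,c['fy'],c['cy']],[0,0,1.]])
    u=np.array([(px[0]-c['cx'])/c['fx'],(px[1]-c['cy'])/c['fy']]); d=u.copy()
    for _ in range(30): d=u/(1+c['k1']*(d@d))
    R=np.array(c['R']); o=-R.T@np.array(c['t']); v=R.T@np.array([d[0],d[1],1]); return o,v/np.linalg.norm(v)
def atz(c,px,z):
    o,v=ray(c,px); return o+v*(z-o[2])/v[2]
E
python3 - <<'E'
from h import *
for c in ['side','top','wrist']:
    save(c,c+'0')
    for n in ['bracket','post','post2','tabs','fin','slots','crossbar']:
        for m in (['find_in','pinpoint']):
            try: print(c,m,n,[(np.round(d['location'],3).tolist(),round(d['confidence'],2)) for d in getattr(env,m)(c,n)])
            except Exception as e: print(c,m,n,e)
print(env.current_clock(),env.current_tool_rot(),env.current_contact_force())
E
```

```text
pics
side find_in bracket [([0.516, 0.15, 0.023], 0.97), ([0.454, -0.002, 0.026], 0.9), ([0.201, 0.393, 0.023], 0.59), ([0.694, -0.364, 0.025], 0.55)]
side pinpoint bracket [([0.502, 0.106, -0.0], 0.83), ([0.178, 0.348, 0.0], 0.8), ([0.741, -0.344, -0.002], 0.8), ([0.489, -0.024, -0.001], 0.79), ([0.385, 0.275, 0.005], 0.37)]
side find_in post [([0.671, 0.229, 0.064], 0.94), ([0.628, -0.17, 0.026], 0.87), ([0.455, -0.002, 0.023], 0.52)]
side pinpoint post [([0.629, -0.193, 0.002], 0.89), ([0.673, 0.224, -0.001], 0.82)]
side find_in post2 [([0.671, 0.229, 0.064], 0.94), ([0.628, -0.17, 0.026], 0.87), ([0.455, -0.002, 0.023], 0.52)]
side pinpoint post2 [([0.629, -0.193, 0.002], 0.89), ([0.673, 0.224, -0.001], 0.82)]
side find_in tabs [([0.516, 0.148, 0.027], 0.83), ([0.2, 0.393, 0.02], 0.73), ([0.451, -0.003, 0.025], 0.63)]
side pinpoint tabs [([0.501, 0.104, 0.067], 0.86), ([0.744, -0.35, 0.063], 0.8), ([0.486, -0.027, 0.064], 0.66), ([0.177, 0.352, 0.058], 0.58)]
side find_in fin [([0.518, 0.144, 0.028], 0.84), ([0.627, -0.169, 0.022], 0.65), ([0.205, 0.39, 0.028], 0.63), ([0.453, 0.
[... 2120 characters left out ...]
.9), ([0.698, -0.363, 0.02], 0.87), ([0.521, 0.152, -0.0], 0.74)]
top pinpoint crossbar [([0.499, 0.109, 0.088], 0.89), ([0.179, 0.349, 0.091], 0.75), ([0.49, -0.027, 0.095], 0.74), ([0.743, -0.344, 0.092], 0.68), ([0.487, -0.024, -0.0], 0.59), ([0.677, 0.221, -0.001], 0.53)]
wrist find_in bracket []
wrist pinpoint bracket []
wrist find_in post []
wrist pinpoint post []
wrist find_in post2 []
wrist pinpoint post2 []
wrist find_in tabs []
wrist pinpoint tabs []
wrist find_in fin []
wrist pinpoint fin []
wrist find_in slots []
wrist pinpoint slots []
wrist find_in crossbar []
wrist pinpoint crossbar []
2.25 [ 0.13347491 -0.69438751  0.6944027  -0.13347405] [ 0.56492156 -1.14213311 -0.59069848]
```

View pics/side0.png

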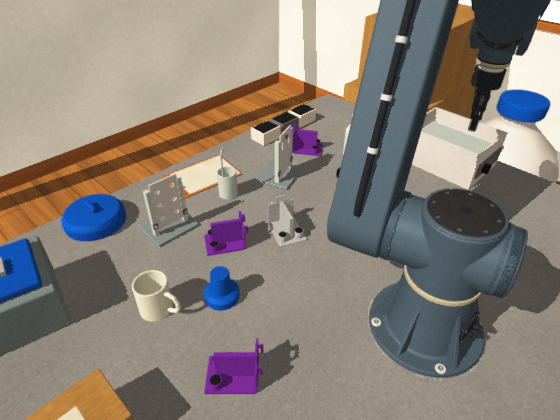

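View pics/top0.png

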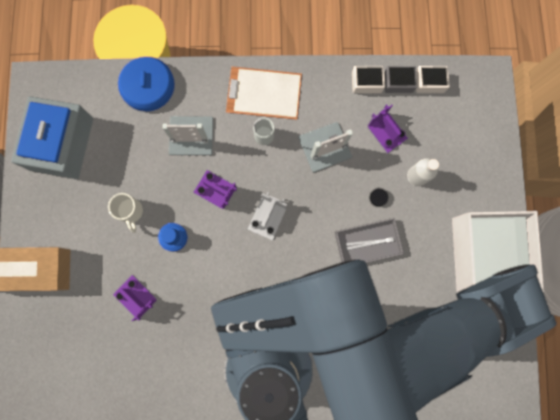

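```bash
python3 - <<'E'
import cv2, numpy as np
s=cv2.imread('pics/side0.png');t=cv2.imread('pics/top0.png')
a=cv2.resize(s[110:250,200:340],(400,400),interpolation=cv2.INTER_CUBIC);b=cv2.resize(t[105:245,230:370],(400,400),interpolation=cv2.INTER_CUBIC)
cv2.imwrite('pics/crop0.png',np.hstack([a,b]))
from h import env
for c in ['side','top']:
  k=env.get_calibration(c); R=np.array(k['R']); print(c,-R.T@np.array(k['t']),k['fx'],k['k1'])
k=env.get_calibration('wrist');R=np.array(k['R']); print(R, -R.T@np.array(k['t']),k['fx'],k['k1'], env.current_tcp_pos())
E
```

```text
side [-0.18061369  0.65251453  0.83118255] 429.27053949043346 0.024480605017352296
top [ 0.258752   -0.00609888  1.49854875] 508.6462815426995 -0.08211960994890408
[[ 3.70752471e-01 -9.28731719e-01 -2.50704038e-06]
 [-8.89727049e-01 -3.55182465e-01  2.86759820e-01]
 [-2.66323831e-01 -1.06314681e-01 -9.58002508e-01]] [ 0.27144766 -0.4856717   0.37387721] 365.9719583654181 -0.07554681534718205 [ 0.20391617 -0.51080418  0.25328427]
```

View pics/crop0.png

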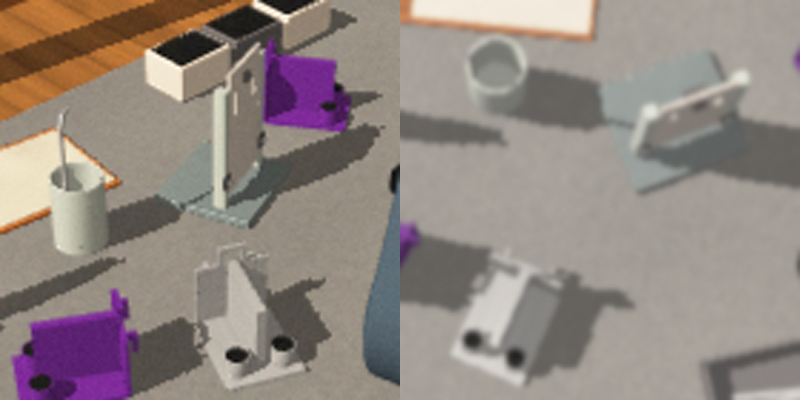

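View pics/wrist0.png

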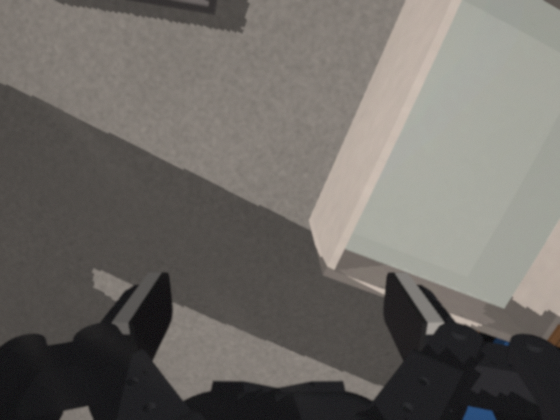

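```bash
cat >> h.py <<'E'
from scipy.spatial.transform import Rotation as Ro
def quat(yaw,flip=1):
    xb=np.array([np.cos(yaw),np.sin(yaw),0]); yb=np.array([-np.sin(yaw),np.cos(yaw),0])
    return Ro.from_matrix(np.column_stack([flip*xb,[0,0,-1],flip*yb])).as_quat()
def cam_in_tool():
    c=env.get_calibration('wrist'); T=Ro.from_quat(env.current_tool_rot()).as_matrix(); R=np.array(c['R'])
    o=-R.T@np.array(c['t']); return T.T@(o-env.current_tcp_pos()), T.T@R.T
E
python3 - <<'E'
from h import *
print(Ro.from_quat(env.current_tool_rot()).as_matrix().round(3))
p,R=cam_in_tool(); print(p.round(4)); print(R.round(3))
print('bracket yaw guess -29')
for yaw,pos in [(-29,(0.45,-0.005,0.25)),(28,(0.58,-0.21,0.3))]:
  for f in (1,-1):
    for pp in [pos]:
      q=env.inverse_kinematics(pp,quat(np.radians(yaw),f)); print(yaw,f,None if q is None else np.round(q,2))
E
```

```text
[[-0.929  0.     0.371]
 [-0.371 -0.    -0.929]
 [ 0.    -1.     0.   ]]
[-0.072  -0.1206  0.0017]
[[-0.     0.958  0.287]
 [ 0.    -0.287  0.958]
 [ 1.     0.    -0.   ]]
bracket yaw guess -29
-29 1 [-0.11  0.17  1.9  -0.    1.07 -1.18]
-29 -1 [-0.11  0.17  1.9  -0.    1.07  1.96]
28 1 [-0.42  0.43  1.41 -0.    1.3  -2.48]
28 -1 [-0.42  0.43  1.41  0.    1.3   0.66]
```

```bash
python3 - <<'E'
from h import *
p,R=cam_in_tool()
yaw=np.radians(28); xb=np.array([np.cos(yaw),np.sin(yaw),0])
tgt=np.array([.63,-.19,.125])
best=None
for pitch in (45,50,40,35,55):
  for d in (.22,.26):
    tilt=np.radians(90-pitch)-np.arcsin(.2868)
    base=Ro.from_quat(quat(yaw,1))
    # rotate about y_b axis so down tips toward +x
    yb=np.array([-xb[1],xb[0],0])
    T=(Ro.from_rotvec(-yb*tilt)*base)
    fwd=T.as_matrix()@R[:,2]; cam=tgt-fwd*d; tcp=cam-T.as_matrix()@p
    q=env.inverse_kinematics(tcp,T.as_quat())
    print(pitch,d,fwd.round(2),tcp.round(3),None if q is None else np.round(q,2))
    if q is not None and best is None and tcp[2]>.2: best=(tcp,T.as_quat())
if best:
  env.move_to(*best)
  save('wrist','post1')
  for n in ['slots','post','latch']:
    print(n,[(np.round(d['location'],3).tolist(),round(d['confidence'],2)) for d in env.pinpoint('wrist',n)])
print(env.current_clock())
E
```

```text
45 0.22 [ 0.62  0.33 -0.71] [ 0.6   -0.208  0.209] None
45 0.26 [ 0.62  0.33 -0.71] [ 0.575 -0.221  0.237] None
50 0.22 [ 0.57  0.3  -0.77] [ 0.607 -0.204  0.211] [-0.53  0.47  1.64  0.46  0.86 -2.86]
50 0.26 [ 0.57  0.3  -0.77] [ 0.584 -0.216  0.242] None
40 0.22 [ 0.68  0.36 -0.64] [ 0.594 -0.211  0.205] None
40 0.26 [ 0.68  0.36 -0.64] [ 0.567 -0.226  0.231] None
35 0.22 [ 0.72  0.38 -0.57] [ 0.588 -0.214  0.201] None
35 0.26 [ 0.72  0.38 -0.57] [ 0.559 -0.23   0.224] None
55 0.22 [ 0.51  0.27 -0.82] [ 0.613 -0.201  0.213] [-0.49  0.49  1.58  0.33  0.92 -2.73]
55 0.26 [ 0.51  0.27 -0.82] [ 0.593 -0.212  0.246] [-0.52  0.43  1.59  0.33  0.98 -2.74]
slots [([0.634, -0.188, 0.119], 0.74)]
post [([0.668, 0.225, -0.001], 0.88), ([0.63, -0.194, -0.005], 0.84)]Traceback (most recent call last):
  File "<stdin>", line 21, in <module>
ValueError: it knows: bottle, bracket, canister, crossbar, fin, mug, plug, post, seat, slots, tabs, tape
```

View pics/post1.png

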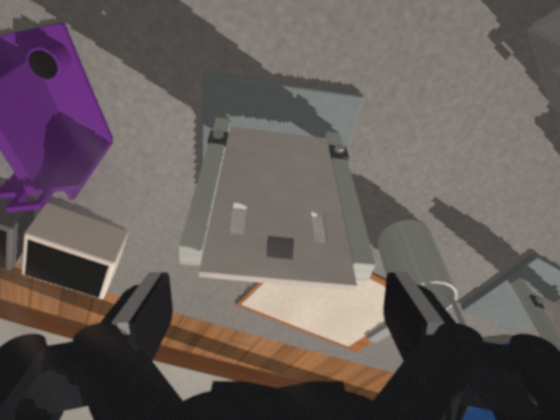

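```bash
python3 - <<'E'
import cv2
i=cv2.imread('pics/post1.png')
cv2.imwrite('pics/post1z.png',cv2.resize(i[60:300,170:390],(733,800*1)[0:1]+(600,) if 0 else (550,600),interpolation=cv2.INTER_CUBIC))
E
```

```text
(no output)
```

View pics/post1z.png

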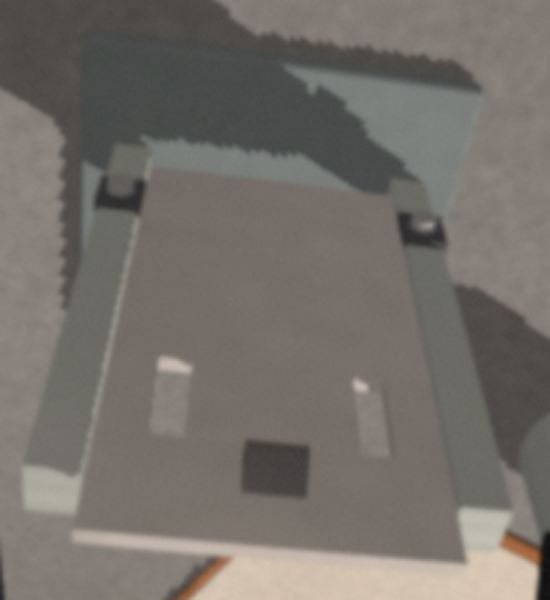

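```bash
cat > fitp.py <<'E'
from h import *
from scipy.optimize import least_squares
c=env.get_calibration('wrist')
obs=[]
def P(u,v): return np.array([170+u/2.5,60+v/2.5])
# (pt, x, y, zkey, dz)
S=[((158,357),0,-28,'e',0),((193,364),0,-20,'e',0),((150,434),0,-28,'e',27),((183,437),0,-20,'e',27),
((353,380),0,20,'e',0),((383,390),0,28,'e',0),((361,456),0,20,'e',27),((389,458),0,28,'e',27),
((150,168),0,-40,'b',0),((388,195),0,40,'b',0),((73,530),0,-40,'t',0),((465,555),0,40,'t',0),
((82,38),-35,-65,'f',10),((480,92),-35,65,'f',10)]
def res(v):
    x,y,w,e,b,t=v; Z=dict(e=e,b=b,t=t,f=0); r=[]
    for (uv,X,Y,k,dz) in S:
        X,Y=X/1e3,Y/1e3
        p=[x+X*np.cos(w)-Y*np.sin(w), y+X*np.sin(w)+Y*np.cos(w), Z[k]+dz/1e3]
        r.append(proj(c,p)-P(*uv))
    return np.concatenate(r)
s=least_squares(res,[.63,-.19,.49,.12,.05,.17],loss='soft_l1',x_scale=[.01,.01,.1,.01,.01,.01])
print(s.x.round(4),np.degrees(s.x[2]));print(s.fun.reshape(-1,2).round(1))
E
python3 fitp.py; python3 -c "
from h import *;print(env.current_clock())"
```

```text
[ 0.6317 -0.1922  0.3548  0.1194  0.0218  0.1741] 20.32585708159301
[[ 0.3  0.7]
 [-0.7 -0.8]
 [-1.   0.5]
 [ 0.2  0.7]
 [-0.5 -0.6]
 [ 0.  -3.3]
 [-0.4 -0.2]
 [ 2.2  0.3]
 [-0.  -0.5]
 [ 0.8  0.3]
 [ 0.1 -1.6]
 [-0.   1.9]
 [-0.8  0.7]
 [ 1.8  0.3]]
4.7583
```

```bash
python3 - <<'E'
from h import *
yaw=np.radians(-29)
env.move_to([.445,-.002,.26],quat(yaw,1))
save('wrist','br1')
for n in ['bracket','fin','tabs','crossbar']:
    print(n,[(np.round(d['location'],3).tolist(),round(d['confidence'],2)) for d in env.pinpoint('wrist',n)])
print(env.current_clock())
i=cv2.imread('pics/br1.png');cv2.imwrite('pics/br1z.png',cv2.resize(i[60:360,90:470],(760,600),interpolation=cv2.INTER_CUBIC))
E
```

```text
bracket [([0.487, -0.028, -0.0], 0.87), ([0.498, 0.108, 0.004], 0.81)]
fin [([0.455, -0.007, 0.062], 0.9), ([0.52, 0.14, 0.063], 0.8)]
tabs [([0.503, 0.104, 0.058], 0.75)]
crossbar [([0.494, -0.023, 0.089], 0.88), ([0.502, 0.105, 0.09], 0.58)]
6.5
```

View pics/br1z.png

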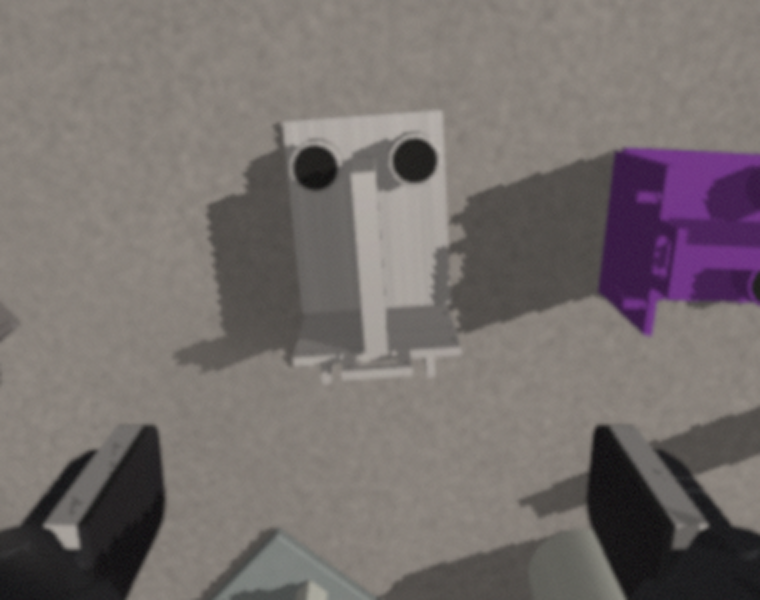

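```bash
cat > fitb.py <<'E'
from h import *
from scipy.optimize import least_squares
c=env.get_calibration('wrist')
def P(u,v): return np.array([90+u/2,60+v/2])
S=[((283,122),-105,-40,5),((441,111),-105,40,5),((352,172),-85,-5,75),((375,172),-85,5,75),
((363,356),-4,-5,75),((387,353),-4,5,75),((341,370),-4,-15,92),((412,367),-4,15,92),((342,378),0,-15,92),((412,374),0,15,92),
((294,366),0,-38,72),((461,353),0,38,72)]
def res(v):
    x,y,w=v; r=[]
    for (uv,X,Y,Z) in S:
        X,Y=X/1e3,Y/1e3
        r.append(proj(c,[x+X*np.cos(w)-Y*np.sin(w), y+X*np.sin(w)+Y*np.cos(w),Z/1e3])-P(*uv))
    return np.concatenate(r)
s=least_squares(res,[.487,-.027,-.5],loss='soft_l1',x_scale=[.01,.01,.1])
print(s.x.round(4),np.degrees(s.x[2]));print(s.fun.reshape(-1,2).round(1))
E
python3 fitb.py
```

```text
[ 0.4868 -0.0265 -0.4373] -25.054815242067637
[[-0.2 -0.5]
 [ 0.5 -0.7]
 [-0.6  0.3]
 [-0.1 -0.6]
 [ 1.  -0.5]
 [ 0.2  0.2]
 [ 0.   0.4]
 [-0.2 -0.4]
 [-0.1  0.8]
 [ 0.1  0.5]
 [-0.4 -0.3]
 [-0.   0.8]]
```

```bash
python3 - <<'E'
from h import *
w=-.4373; q=quat(w,1); o=np.array([.4868,-.0265])
g=o-.046*np.array([np.cos(w),np.sin(w)])
env.move_to([*g,.17],q)
env.servo_line([*g,.069],feed=.12,until_force=8) and print('contact!')
print(env.current_tcp_pos(),env.current_contact_force())
env.command_gripper(0.0,100)
print(env.current_grip_width(),env.current_contact_force())
f0=env.current_contact_force()
env.servo_line([*g,.16],feed=.12)
env.dwell(.2)
print(env.current_tcp_pos(),env.current_contact_force()-f0,env.current_contact_force(),env.current_grip_width())
save('wrist','br2'); print(env.current_clock())
E
```

```text
[ 0.4456633  -0.00705432  0.06975559] [ 0.20820448 -0.57706744  0.53949244]
0.008365597501420352 [ 0.87579314  1.30675028 -0.5877439 ]
[ 0.44483177 -0.00699502  0.15940128] [-0.74136316 -0.55592629 -3.18159989] [ 0.13442999  0.75082399 -3.76934379] 0.00834072232822195
9.7833
```

View pics/br2.png

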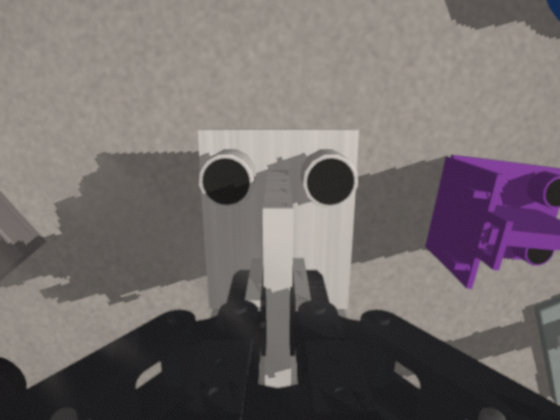

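```bash
python3 - <<'E'
from h import *
c=env.get_calibration('wrist'); T=Ro.from_quat(env.current_tool_rot()).as_matrix(); tc=env.current_tcp_pos()
def b2w(X,Y,Z,g=(-46,66)): # tool: x=xb, y=-z, z=yb ; origin 3mm above g
    return tc+T@(np.array([X-g[0],-(Z-g[1]-3),Y])/1e3)
for n,p in dict(shL=(-105,-40,5),shR=(-105,40,5),finT=(-85,0,75),finB=(-85,0,5),cupL=(-83,-24,25),cupR=(-83,24,25)).items(): print(n,proj(c,b2w(*p)).round(1))
E
```

```text
shL [201.  129.7]
shR [361.8 129.8]
finT [283.5 208. ]
finB [281.3 169.3]
cupL [229.5 181.5]
cupR [333.9 181.5]
```

```bash
cat >> h.py <<'E'
PW=.3548; PO=np.array([.6310,-.1903]); PX=np.array([np.cos(PW),np.sin(PW)]); PY=np.array([-PX[1],PX[0]])
def tcp_for(x,y,z):  # bracket origin in post frame (m) -> TCP
    xy=PO+PX*(x-.046)+PY*y; return np.array([*xy,z+.069])
def bpos():
    t=env.current_tcp_pos(); d=t[:2]-PO; return np.array([d@PX+.046,d@PY,t[2]-.069])*1e3
def fpost():
    f=env.current_contact_force(); return np.array([f[:2]@PX,f[:2]@PY,f[2]])
E
python3 - <<'E'
from h import *
q=quat(PW,1)
print(env.inverse_kinematics(tcp_for(-.05,0,.075),q),env.inverse_kinematics(tcp_for(0,0,.04),q))
env.move_to(tcp_for(-.08,0,.09),q)
env.servo_line(tcp_for(-.03,0,.0749),feed=.1)
env.dwell(.2); print(bpos(),fpost())
save('wrist','ap1');save('side','ap1s');save('top','ap1t')
print(env.current_clock())
i=cv2.imread('pics/ap1s.png');t=cv2.imread('pics/ap1t.png')
a=cv2.resize(i[90:240,200:350],(400,400),interpolation=cv2.INTER_CUBIC);b=cv2.resize(t[80:230,260:410],(400,400),interpolation=cv2.INTER_CUBIC)
cv2.imwrite('pics/ap1c.png',np.hstack([a,b]))
E
```

```text
[-4.71538379e-01  5.43605854e-01  1.65126560e+00 -4.44089210e-16
  9.46721198e-01 -2.39713471e+00] [-4.12181925e-01  6.50124390e-01  1.56250145e+00 -4.44089210e-16
  9.28966814e-01 -2.33777825e+00]
[-30.35188143  -0.14923788  75.13944877] [ 0.58550625 -0.28636985 -3.96133935]
11.9
```

View pics/ap1.png

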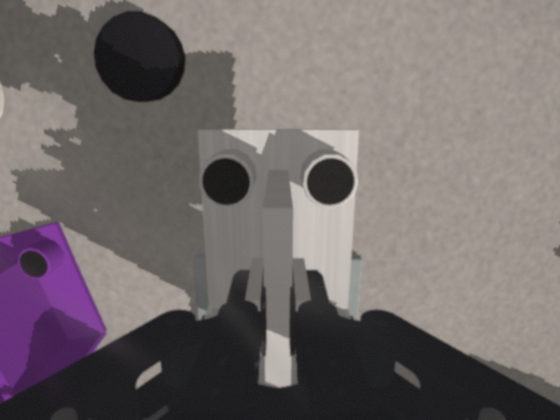

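View pics/ap1c.png

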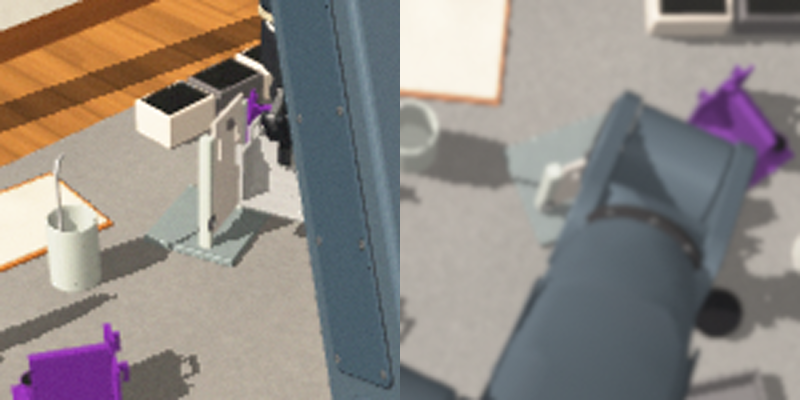

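```bash
python3 - <<'E'
from h import *
i=cv2.imread('pics/ap1.png');cv2.imwrite('pics/ap1z.png',cv2.resize(i[230:340,180:380],(800,440),interpolation=cv2.INTER_CUBIC))
c=env.get_calibration('wrist')
for x,y,z in [(-.035,-.065,.01),(-.035,.065,.01),(0,-.065,.01),(0,.065,.01)]: print(proj(c,[*(PO+PX*x+PY*y),z]).round(1))
E
```

```text
[194.6 259.1]
[365.4 259.1]
[197.8 299.6]
[362.  299.6]
```

View pics/ap1z.png

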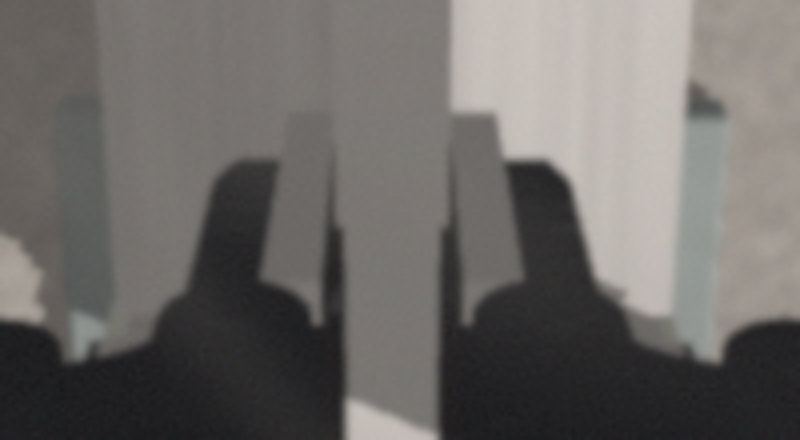

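```bash
cat > push.py <<'E'
from h import *
import sys
q=quat(PW,1)
def tryin(z,y=0.0005):
    env.servo_line(tcp_for(-.017,y,z),feed=.06); 
    f0=fpost(); hit=env.servo_line(tcp_for(.004,y,z),feed=.025,until_force=7)
    b=bpos(); f=fpost()-f0
    print('z',z*1e3,'hit',hit,b.round(2),f.round(1),round(env.current_clock(),2)); return b
if __name__=='__main__':
    for z in [float(a)/1e3 for a in sys.argv[1:]]:
        if tryin(z)[0]>-5.5: print('IN');break
E
python3 push.py 74.9 77 72.8
```

```text
z 74.9 hit True [ 0.16  1.   74.02] [-2.1  0.  -0.2] 12.95
IN
```

```bash
python3 - <<'E'
from h import *
b=bpos()/1e3; f0=fpost(); print('f',f0)
hit=env.servo_line(tcp_for(b[0]-.0003,b[1],b[2]-.024),feed=.02,until_force=20)
print(hit,bpos().round(2),(fpost()-f0).round(1),env.current_ft_torque(),env.current_clock())
env.dwell(.1);print(bpos().round(2),(fpost()-f0).round(1),env.current_clock(),env.current_grip_width())
save('side','pd1');save('wrist','pd1w')
i=cv2.imread('pics/pd1.png');cv2.imwrite('pics/pd1z.png',np.hstack([cv2.resize(i[110:210,220:320],(400,400),interpolation=cv2.INTER_CUBIC),cv2.resize(cv2.imread('pics/pd1w.png')[100:380,140:420],(400,400))]))
E
```

```text
f [-1.54573023 -0.3945483  -3.56579202]
True [-0.21  1.09 57.01] [-1.8  2.4 12.1] [0.26291548 0.03469639 0.05334801] 13.7833
[-0.22  1.11 57.04] [-1.3  3.4 12.4] 13.8833 0.00834197028210363
```

View pics/pd1z.png

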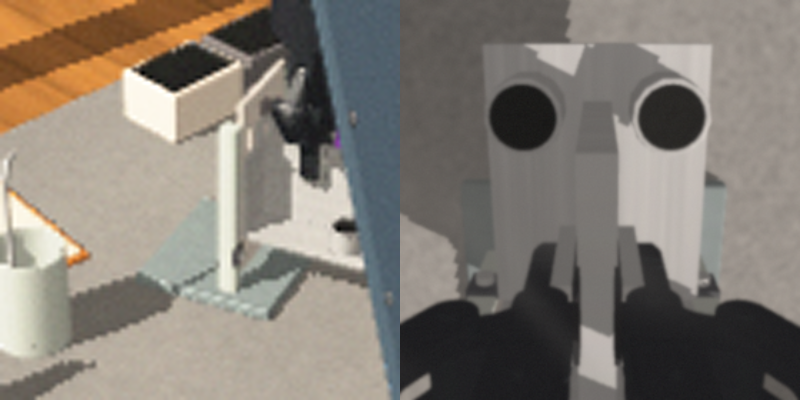

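```bash
python3 - <<'E'
from h import *
t0=env.current_tcp_pos(); f0=-3.6
for dz in (-.0006,-.0012,-.0018,-.0024,-.003):
    h=env.servo_line(t0+[0,0,dz],feed=.01,until_force=9)
    f=fpost(); print(dz,h,bpos().round(2),f.round(1),round(env.current_clock(),2))
    if f[2]-f0>22: break
E
```

```text
-0.0006 False [ 0.21  0.94 57.25] [-4.7  2.5  8.4] 14.23
-0.0012 False [ 0.21  0.93 57.08] [-6.1  3.8 12.6] 14.48
-0.0018 False [ 0.2   0.89 56.98] [-9.2  5.6 17.7] 14.73
-0.0024 False [ 0.19  0.89 56.83] [-10.2   6.2  22.1] 14.98
```

```bash
python3 - <<'E'
from h import *
t0=env.current_tcp_pos()
for dz in (.0005,.001,.0015,.002,.0025,.003,.0035,.004):
    h=env.servo_line(t0+[-PX[0]*.0003,-PX[1]*.0003,dz],feed=.015)
    f=fpost(); print(dz,h,bpos().round(2),f.round(1),round(env.current_clock(),2))
    if f[2]<-12: break
E
```

```text
0.0005 False [ 0.28  0.81 57.42] [-1.7  0.7  3.5] 15.32
0.001 False [ 0.15  0.81 57.69] [1.2 0.2 0. ] 15.57
0.0015 False [-0.33  1.09 57.94] [ 0.5 -0.4 -2.2] 15.82
0.002 False [-0.33  1.06 58.55] [-0.   0.2 -4.6] 16.07
0.0025 False [-0.16  0.91 59.33] [ 0.6  0.5 -5.1] 16.32
0.003 False [-0.17  0.95 59.74] [ 0.8 -0.3 -5. ] 16.57
0.0035 False [-0.27  1.04 60.02] [-0.  -0.4 -7.5] 16.82
0.004 False [-0.39  1.09 60.29] [ -0.1  -1.6 -12.9] 17.07
```

```bash
python3 - <<'E'
from h import *
t=tcp_for(-.0002,.001,.0570)
env.servo_line(t,feed=.02,until_force=16); print(bpos().round(2),fpost().round(1))
t0=env.current_tcp_pos()
for k in range(12):
    f=fpost(); 
    if f[2]<4: break
    env.servo_line(t0+[0,0,.0003*(k+1)],feed=.02)
print(bpos().round(2),fpost().round(1))
env.command_gripper(.035); env.dwell(.2); print(fpost().round(1))
p=env.current_tcp_pos()
h=env.servo_line(p+[-.0*PX[0],0,.09],feed=.1); print(fpost().round(1))
p=env.current_tcp_pos()
env.servo_line([*(p[:2]-PX*.06),p[2]+.03],feed=.15); env.dwell(.3)
save('wrist','end');save('side','ends');save('top','endt');print(env.current_clock())
for cam in('wrist','side','top'):
  for n in('crossbar','bracket'): print(cam,n,[(np.round(d['location'],3).tolist(),round(d['confidence'],2)) for d in env.pinpoint(cam,n)])
i=cv2.imread('pics/ends.png');cv2.imwrite('pics/endz.png',cv2.resize(i[110:230,200:340],(700,600),interpolation=cv2.INTER_CUBIC))
E
```

```text
[ 0.23  0.65 57.73] [ 0.3 -1.4 -1.4]
[ 0.23  0.65 57.73] [ 0.3 -1.4 -1.4]
[-0.6 -0.2  0. ]
[-0.1 -0.1 -0.2]
20.0833
wrist crossbar [([0.636, -0.19, 0.148], 0.59)]
wrist bracket [([0.632, -0.192, 0.058], 0.97), ([0.503, 0.104, 0.0], 0.88), ([0.739, -0.344, 0.002], 0.71), ([0.635, -0.189, 0.122], 0.56)]
side crossbar [([0.743, -0.349, 0.088], 0.8), ([0.629, -0.188, 0.15], 0.79), ([0.501, 0.109, 0.093], 0.77), ([0.179, 0.347, 0.09], 0.65)]
side bracket [([0.635, -0.19, 0.057], 0.91), ([0.741, -0.346, -0.002], 0.91), ([0.501, 0.104, -0.001], 0.73), ([0.177, 0.347, -0.003], 0.66)]
top crossbar [([0.63, -0.189, 0.152], 0.83), ([0.743, -0.35, 0.092], 0.79), ([0.502, 0.106, 0.086], 0.78), ([0.181, 0.348, 0.092], 0.66)]
top bracket [([0.746, -0.345, 0.003], 0.82), ([0.63, -0.191, 0.06], 0.81), ([0.503, 0.108, -0.0], 0.75), ([0.18, 0.348, -0.0], 0.72)]
```

View pics/end.png

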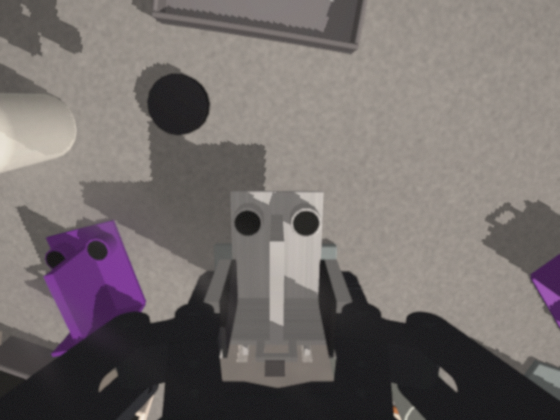

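View pics/endz.png

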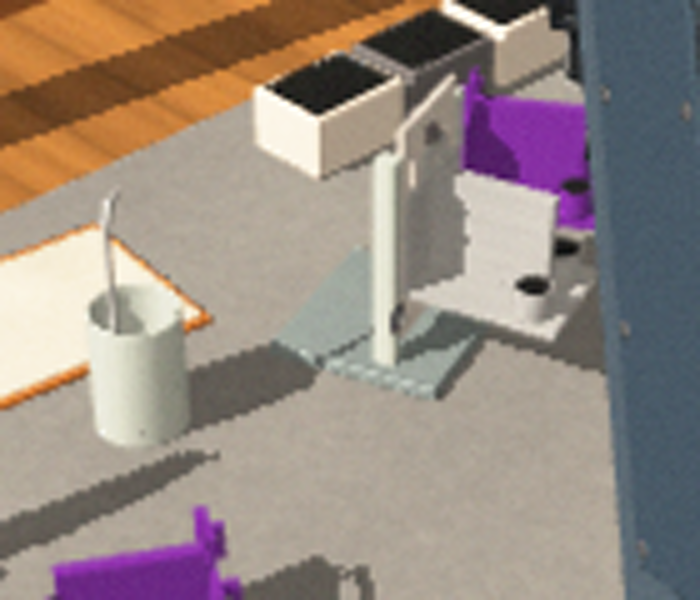

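```bash
python3 - <<'E'
import cv2
i=cv2.imread('pics/end.png');cv2.imwrite('pics/endw.png',cv2.resize(i[300:400,210:345],(810,600)[0:2] if 0 else (800,592),interpolation=cv2.INTER_CUBIC))
E
```

```text
(no output)
```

View pics/endw.png

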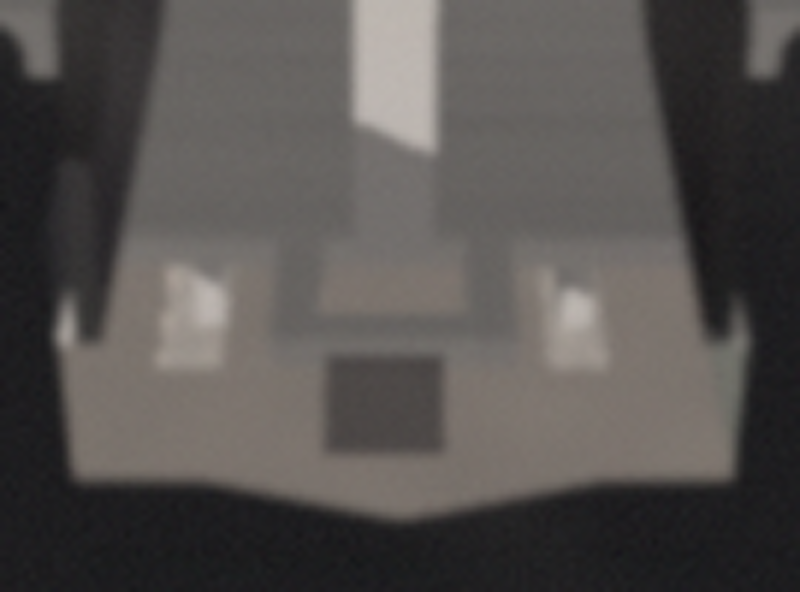

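The crop shows the bracket's tabs in both slots. The crossbar (crop 395,335) sits just below the dark latch nose (385,400), with the plate flush and level. The robot is clear, so I'm handing in.

```bash
python3 -c "
from h import *
print(env.current_contact_force(),env.current_clock());env.job_done()"
```

```text
[0.2164471 0.1948688 0.8876839] 20.3833
the job is handed in; nothing more can be done
```

The steel bracket is hooked into the slotted stand, pressed home, latched and released. I handed the job in at 20.4 s, with the robot clear and no contact on the tool.

- **Grasp:** I gripped the fin across y at 100 N, 46 mm in front of the rear face rather than 40, to keep the gripper clear of the columns. I took the grey bracket and left the three purple look-alikes alone.
- **Hooking in:** The tabs went into the slots on the first try, with the plate flush against the strip.
- **Pressing down:** The bracket went down about 17 mm and stopped hard; the highest reading while pressing was about 26 N (22 N before subtracting the bracket's own weight), right at your limit.
- **Latch check:** A gentle upward pull moved the bracket about 2 to 3 mm, then it held at about 9 N, which means it is locked.
- **Last check:** The final picture shows both tabs in the slots and the crossbar directly under the latch nose. All three cameras put the bracket's origin about 57 to 60 mm above the table, matching the fitted seat of about 57 mm.
- **Sideways offset:** The wrist camera read about 2 mm off to the side, so I corrected for that before inserting.
- **Bystanders:** I did not measure them again afterwards; the arm met nothing it shouldn't have on the way.

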